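Feed out the array cartridges and lean them on the slide warmer

TASK

First clear the slide warmer: lift the steel canister off it by its handle and stand it upright on the round cork mat. Then feed every array cartridge out of the magazine, one at a time, swinging the red-knobbed lever to its stop and letting it return fully home for each one, and lean them all, along with any that already lies on the feeder's delivery tongue, side by side on the warmer, each with one short edge standing on the rubber top and its back sloping against the rail. Leave the lever home and let go of everything, without shifting the other things on the bench.

Things in the scene. Friction and masses are not known exactly. Their poses are not given: they have to be found in the camera images.
- feeder: Cartridge feeder, fixed, dark blue, 270 x 62 mm. Origin: on the bench under the centre of its clear magazine; z up; cartridges leave towards its own -x. Magazine: covered clear box, x and y +-42 and +-25 mm, top at 92 mm. Behind it to x = +136 mm the gear housing, 70 mm high, with the lever on top; in front the delivery tongue.
- pile (a point): Centre of the magazine's floor, 34 mm above the bench. The cartridges lie flat in a pile on it, long side along the feeder's x, 12 mm each; they come out only at the bottom, onto the tongue. Axes as the feeder's.
- tongue (a point): Where the centre of a delivered cartridge's underside rests (+-5 mm along x): an aluminium bar 24 mm wide, top 34 mm above the bench, so the cartridge overhangs it 7 mm on both long sides and fingers can reach down beside it to 10 mm above the bench. End stop 8 mm high, 43 mm further out. It holds one cartridge; with one there the lever cannot complete a stroke. Axes as the feeder's.
- lever (a joint): Sprung advance lever of the feeder, rad: 0 home, 1.2 at its stop; grows clockwise from above, the knob moving mainly to the feeder's -x. A full stroke pushes the lowest cartridge onto the tongue (74 mm per rad); on release the spring brings lever and pusher home and the pile drops by one. Needs 2.5 N at the knob at home, 6 N at the stop, up to 3 N more with a pile.
- lever_knob (a point): Middle of the red upright knob on the lever's end: 16 mm diameter, 42 mm high, 83 to 125 mm above the bench (this point at 105 mm); it travels on an 80 mm radius about lever_pivot. Axes equal the feeder's at home and turn with the lever.
- lever_pivot (a point): Point on the lever's upright axis, as high as the knob's middle. From here the knob is at feeder x, y = +45, -66 mm when home and -45, -66 mm at the stop.
- warmer: Slide warmer, a fixed white box 150 mm (x) by 345 mm (y), with a flat grey rubber top 42 mm above the bench. Origin: on the bench under its centre; z up; the leaning rail runs along its +x long side, the left one seen from the robot; its length points roughly away from the robot.
- rail_mid (a point): Middle of the leaning rail: a steel bar, 12 mm diameter, along the warmer's y, axis 42 mm above the rubber top and 55 mm towards +x from the warmer's centre, on brackets at y +-170 mm. Room for four cartridges side by side at 78 mm spacing. A cartridge leans about 50 degrees from level with its lower edge 43 mm in front of the rail's axis.
- can_grip (a point): Middle of the black handle grip of the steel canister: 76 mm diameter (lid 80 mm, top at 82 mm) with a stiff bail handle whose straight grip, 14 mm thick, 50 mm long along the canister's own y, lies 124 mm above its underside, on its axis. About 0.35 kg. z along the canister's axis, up. Starts standing on the warmer.
- mat: The round cork mat, fixed, 130 mm diameter, 6 mm thick. Origin: on the bench under its centre.
- c1_mid (a point): Centre of an array cartridge: a black plastic slab 72 (x) by 38 (y) by 12 mm (z), 30 g, with a small grey and violet window and a white label on its upper face. Starts lowest in the magazine.
- c2_mid (a point): Centre of an array cartridge: a black plastic slab 72 (x) by 38 (y) by 12 mm (z), 30 g, with a small grey and violet window and a white label on its upper face. Starts in the magazine.
- c3_mid (a point): Centre of an array cartridge: a black plastic slab 72 (x) by 38 (y) by 12 mm (z), 30 g, with a small grey and violet window and a white label on its upper face. Starts on top in the magazine, or is absent.
- c4_mid (a point): Centre of an array cartridge: a black plastic slab 72 (x) by 38 (y) by 12 mm (z), 30 g, with a small grey and violet window and a white label on its upper face. Starts on the feeder's tongue, left there from before, or is absent.
- jar: Amber glass jar with white cap, 56 mm diameter, 55 mm high; not part of the job. Origin under its centre.
- timer: White bench timer 65 x 65 x 22 mm; not part of the job. Origin under its centre.
- tipbox: Blue pipette-tip box with clear lid, 122 x 84 x 63 mm; not part of the job. Origin under its centre.
- marker: White and blue marker pen lying on the bench, 125 mm long; not part of the job. Origin under the centre of its white barrel.
- tuberack: Orange tube rack 75 x 160 x 48 mm; not part of the job. Origin under its centre.

How it is judged:
On the way, in this order (a step that is already met when the one before it is completed fails the run):
1. the canister stands upright on the cork mat, let go (horizontal distance between can_grip and mat below 0.03 m and z of can_grip in the frame of mat between 0.122 and 0.138 m and angle between can_grip's own z axis and vertical below 0.1 rad and contact force between can and the fingers below 0.1 N), for 0.2 s.
2. the feeder's lever is swung to its stop (value of joint lever above 1.12 rad), for 0.05 s.
3. the lever is let back home (value of joint lever below 0.08 rad), for 0.1 s.
At the end, for the whole second after the job is handed in: Canister upright on the mat, within 30 mm of its centre; lever home (0.08 rad); every cartridge present leans on the warmer in front of the rail, face 36 to 78 degrees from level, long sides within 20 degrees of square to the rail, a short edge on the rubber; nothing held (all of step 1 and value of joint lever below 0.08 rad and x of c1_mid in the frame of warmer between 0 and 0.058 m and y of c1_mid in the frame of warmer between -0.16 and 0.16 m and z of c1_mid in the frame of warmer between 0.06 and 0.088 m and angle between the z axis of c1_mid and the z axis of warmer, either way round between 0.62 and 1.36 rad and angle between the y axis of each of c1_mid, c2_mid, c3_mid, c4_mid and the y axis of warmer, either way round below 0.35 rad and contact force between each of c1, c2, c3, c4 and the fingers below 0.1 N and x of c2_mid in the frame of warmer between 0 and 0.058 m and y of c2_mid in the frame of warmer between -0.16 and 0.16 m and z of c2_mid in the frame of warmer between 0.06 and 0.088 m and angle between the z axis of c2_mid and the z axis of warmer, either way round between 0.62 and 1.36 rad and x of c3_mid in the frame of warmer between 0 and 0.058 m and y of c3_mid in the frame of warmer between -0.16 and 0.16 m and z of c3_mid in the frame of warmer between 0.06 and 0.088 m and angle between the z axis of c3_mid and the z axis of warmer, either way round between 0.62 and 1.36 rad and x of c4_mid in the frame of warmer between 0 and 0.058 m and y of c4_mid in the frame of warmer between -0.16 and 0.16 m and z of c4_mid in the frame of warmer between 0.06 and 0.088 m and angle between the z axis of c4_mid and the z axis of warmer, either way round between 0.62 and 1.36 rad); the robot touches nothing.
It fails at once if a thing that is not part of the job is shifted by more than 40 mm (distance of any of jar, timer, tipbox, marker, tuberack from where it was at the start of the episode above 0.04 m).
Of c3, c4 only 1 to 2 are there at a start; the rules pass over those that are not, and their reading is None.
At some moment in a run one of can may be knocked a few centimetres aside while the robot is not near it.
Once in a run the grip may slacken for a moment while it holds something.
It also fails if it takes over 210 s, if anything falls off the work surface, if the arm or the gripper's body presses on something with over 40 N, if the wrist force passes 120 N, or if a joint passes its speed limit or range.

ROBOT

A 7-joint arm with a two-finger parallel gripper is mounted at the origin on the work surface. World frame = base frame: x ahead of the robot, y to its left, z up, the work surface at z = 0. Lengths are in m, angles in rad, forces in N, time in s.
With the tool pointing down it reaches from about 0.425 to 0.925 m from the base axis. Payload 6.8 kg.
Tool frame: the origin (TCP) lies at the very end of the fingers, on their centre line; the grasp point (between the pads) lies 19 mm behind it (robot.grip_depth is the distance from the TCP to the grasp point, in m); z points along the fingers, y is the line along which they close (so a half turn about z gives the same grasp; the last joint's range is limited). The gripper opens to 88 mm and grips with 3 to 60 N. Pads are 20 mm wide; open, the fingers measure 115 mm over their backs; the gripper's body (75 mm by 178 mm) begins 61 mm behind the grasp point.
Start: joints at [1.005, 0.477, 0.022, 1.555, -0.011, 1.109, -0.083], TCP at [0.298, -0.606, 0.223] pointing down, gripper open.
Joint ranges: [-2.96, 2.96], [-0.34, 2.1], [-1.41, 1.46], [0.24, 2.44], [-1.37, 4.51], [0.17, 1.92], [-2.96, 2.96]. Speed limits (rad/s): [2.39, 2.39, 3.14, 3.14, 3.14, 3.14, 3.14].

INTERFACE

Orientations are given as a unit quaternion [w, x, y, z].
In Python, from rig import robot gives the robot as it stands.
- The arm moves only by the tool apply_moves, never from a script. Its argument "targets" is a list that holds one entry, the list of rows, each a list of 5 numbers: the closure, from 0 (fully open) to 1 (shut), then the shift along the world's x, y, z in m, then the turn about the world's z in degrees. A call has 1 to 20 rows; each row is the pose to reach, as a shift and turn from the pose commanded when the call began; what a row does not reach only later rows make up. A row lasts 1/12 s, in which the tool goes at most 41.7 mm and 7.16 degrees, less where a joint would pass 70% of its speed; a pose out of reach is approached as far as the arm can. A call with a gripper value outside its range is refused whole. The fingers move at their own pace and stop on an object; "grip_force" is the grip in N (left out, the last holds). Time passes only in rows, so rows that repeat a pose let the fingers close. It gives the time, the measured TCP pose, the force, the opening and the grip force at its end, in the units of the state.
- robot.state(): the state, without advancing time (a new reading comes with each control period).
- robot.grab_frame(name): name is "scene" or "top"; returns a dict with "color" (480x640x3 uint8, red, green, blue), "depth" (480x640 float32, m along the optical axis (not along the pixel's ray), 0 where there is no reading), "camera_matrix" (3x3 intrinsics, pixels), "rvec" (rotation vector, rad) and "tvec" (3), from world to camera coordinates, as OpenCV has them. Camera axes: x right, y down, z forward; pixel columns grow to the right and rows downward; lengths in m; the calibration is good to about 2 mm. A picture is of the moment at which its call begins.
- robot.sign_off(): hands the job in; it is judged then, once.
The state is a dict: "t": time; "joint_pos": joint angles; "joint_velocities": joint speeds; "joint_efforts": joint torques, N m; "tcp_pos": TCP position; "tcp_rot": TCP orientation; "wrist_force": force on the tool from outside, world axes, zero at the start; "ft_torque": the same for the moment, N m; "finger_gap": finger opening in m; "grip_force": force on a finger pad.
Only numpy, scipy, OpenCV 4.12 (cv2) and the standard library are available. Lean on these libraries where they do the work, as an engineer would, in place of code of your own. Each camera call takes 0.05 s, during which the arm holds its last target. There are 200 camera calls.

## Working session

There is one attempt and no reset: what is moved stays moved. The work goes in short steps, Python scripts to look and compute and a tool call to move; the robot and the scene stay as the last step left them, time stands still between calls to the robot, and variables do not carry over. Pictures are saved under pics/ and viewed, at most 14 in all, crops included, and the job is handed in when it is done.

Besides the shell and the picture viewer there is one more tool, called after "Call:" as a command line: name --argument value ..., lists and objects as JSON in quotes. apply_moves: Moves the arm, as the interface text tells. Its arguments: {"type":"object","properties":{"targets":{"type":"array"},"grip_force":{"type":"number"}},"required":["targets"]}

```bash
ls; mkdir -p pics
cat > h.py <<'E'
import numpy as np, cv2
from rig import robot
def grab(n,save=None):
    f=robot.grab_frame(n)
    if save: cv2.imwrite('pics/'+save+'.png',cv2.cvtColor(f['color'],cv2.COLOR_RGB2BGR))
    return f
def cloud(f):
    K=np.array(f['camera_matrix']);R,_=cv2.Rodrigues(np.array(f['rvec'],float));t=np.array(f['tvec'],float).ravel()
    d=f['depth'];v,u=np.mgrid[:480,:640]
    P=np.dstack([(u-K[0,2])/K[0,0]*d,(v-K[1,2])/K[1,1]*d,d])
    W=(P-t)@R
    W[d<=0]=np.nan
    return W
def proj(f,p):
    return cv2.projectPoints(np.array(p,float).reshape(-1,3),np.array(f['rvec'],float),np.array(f['tvec'],float),np.array(f['camera_matrix'],float),None)[0].reshape(-1,2)
E
python3 - <<'E'
from h import *
s=robot.state();print({k:np.round(v,3) for k,v in s.items()})
for n in('scene','top'):
    f=grab(n,n+'0');np.savez('pics/'+n+'0.npz',W=cloud(f),c=f['color']);R,_=cv2.Rodrigues(np.array(f['rvec'],float));print(n,-R.T@np.array(f['tvec']).ravel(), f['camera_matrix'][0][0])
E
```

```text
pics
{'t': np.float64(0.0), 'joint_pos': array([ 1.005,  0.478,  0.022,  1.556, -0.012,  1.109, -0.083]), 'joint_velocities': array([ 0.   ,  0.   , -0.002, -0.001, -0.001,  0.001, -0.   ]), 'joint_efforts': array([ 1.0000e-03, -5.8284e+01,  1.5350e+00, -2.7260e+01, -5.4000e-02,
        1.7000e-02,  0.0000e+00]), 'tcp_pos': array([ 0.298, -0.605,  0.222]), 'tcp_rot': array([-0.001,  0.974,  0.227, -0.   ]), 'wrist_force': array([-0.146,  0.349, -0.273]), 'ft_torque': array([ 0.012, -0.049, -0.003]), 'grip_force': np.float64(0.0), 'finger_gap': np.float64(0.088)}
scene [ 1.75236948 -0.23693475  1.03952995] 564.7428026536483
top [ 0.43043218 -0.02303038  1.16622926] 439.17562110904896
```

View pics/scene0.png

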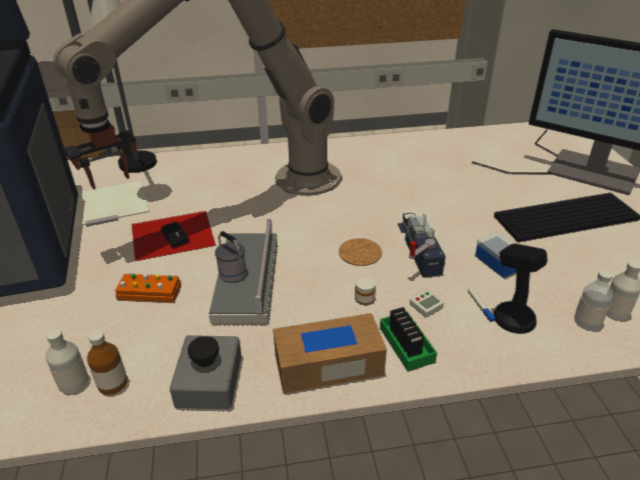

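View pics/top0.png

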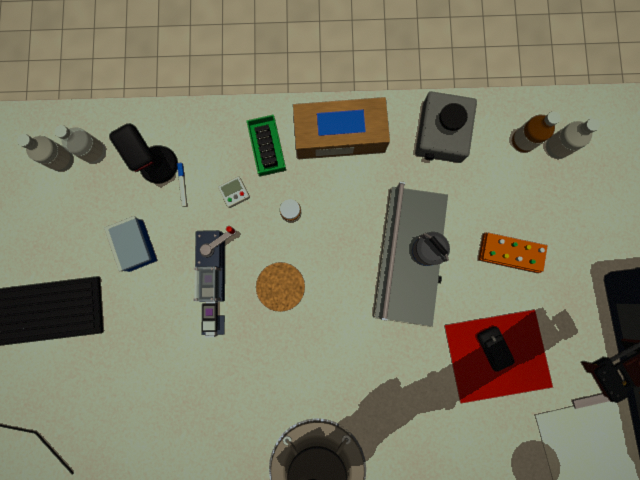

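The scene shows the canister on the warmer at top-view (432,248), mat (280,287), feeder magazine (207,285) with a cartridge already on the tongue (209,318), lever knob (231,230), and rail along (390,250). Next I locate these in the world frame.

```bash
cat > loc.py <<'E'
from h import *
z=np.load('pics/top0.npz');W=z['W'];c=z['c'].astype(int)
def box(u0,u1,v0,v1):
    m=np.zeros((480,640),bool);m[v0:v1,u0:u1]=1;return m
hsv=cv2.cvtColor(z['c'],cv2.COLOR_RGB2HSV)
def rect(m,n):
    p=W[m];p=p[~np.isnan(p[:,0])]
    r=cv2.minAreaRect(p[:,:2].astype(np.float32)*1000)
    print(n,len(p),'rect',np.round(r[0],1),np.round(r[1],1),round(r[2],1),'med z',np.round(np.median(p[:,2])*1000,1),np.round(np.percentile(p[:,2],[2,98])*1000,1),'mean',np.round(p.mean(0)*1000,1))
Z=W[...,2]
rect(box(190,230,225,305)&(Z>.06)&(Z<.076),'housing')
rect(box(190,232,250,305)&(Z>.083)&(Z<.10),'magazine')
rect(box(195,225,300,335)&(Z>.04)&(Z<.053),'tongue cart')
rect(box(195,225,296,340)&(Z>.025)&(Z<.053),'tongue all')
rect(box(215,245,215,245)&(hsv[...,1]>150)&((hsv[...,0]<8)|(hsv[...,0]>172))&(Z>.08),'knob')
rect(box(250,310,255,320)&(hsv[...,1]>100)&(Z<.02),'mat')
rect(box(370,450,180,335)&(Z>.036)&(Z<.048),'rubber')
rect(box(370,420,180,335)&(Z>.076)&(Z<.092),'rail')
rect(box(405,455,225,275)&(Z>.105),'canlid/handle')
rect(box(405,455,225,275)&(Z>.145),'handle')
rect(box(405,455,225,275)&(Z>.115)&(Z<.13),'lid')
h=W[box(405,455,225,275)&(Z>.155)];print(len(h),np.round(h.mean(0),4), np.linalg.eigh(np.cov(h[:,:2].T)))
E
python3 loc.py
python3 - <<'E'
import cv2
a=cv2.imread('pics/top0.png')
x=cv2.resize(a[220:340,180:270],None,fx=4,fy=4);y=cv2.resize(a[215:285,395:465],None,fx=5,fy=5)
import numpy as np
o=np.zeros((480,710+5,3),np.uint8);o[:480,:360]=x;o[:350,362:712]=y
cv2.imwrite('pics/crop0.png',o)
E
```

```text
housing 754 rect [513.5 266.7] [177.1  62.8] 0.7 med z 70.5 [61.4 75.1] mean [548.5 265.6  70.2]
magazine 811 rect [486.5 266.6] [ 56.4 125.9] 88.9 med z 92.4 [85.3 96.8] mean [470.4 266.8  92.2]
tongue cart 434 rect [383.  267.1] [37.5 70.7] 89.8 med z 46.7 [42.  51.4] mean [383.1 266.4  46.7]
tongue all 537 rect [385.9 264.7] [ 48.  103.3] 84.5 med z 46.1 [30.8 51.4] mean [382.2 264.9  44.8]
knob 41 rect [595.2 199.2] [12.3 12.1] 42.4 med z 123.6 [ 94.2 128.6] mean [594.3 198.8 119.1]
mat 1860 rect [456.7  90.6] [125.7 126.1] 44.0 med z 6.4 [ 1.9 10.9] mean [456.8  90.1   6.4]
rubber 6123 rect [ 530.3 -251. ] [149.2 343.7] 80.2 med z 41.7 [37.2 46. ] mean [ 524.2 -249.8   41.7]
rail 644 rect [ 534.6 -227.8] [ 75.  343.2] 80.2 med z 88.2 [81.7 91.7] mean [ 537.2 -199.1   87.8]
canlid/handle 896 rect [ 538.5 -286.6] [78.7 77.1] 89.4 med z 123.4 [116.6 173.4] mean [ 537.2 -283.8  131.4]
handle 176 rect [ 538.5 -287.2] [82.4 14.2] 41.8 med z 170.3 [148.6 175. ] mean [ 538.6 -286.5  167.8]
lid 704 rect [ 539.5 -286.7] [77.  78.2] 57.2 med z 122.5 [116.7 127.3] mean [ 536.7 -283.4  122.4]
161 [ 0.5384 -0.2866  0.1693] EighResult(eigenvalues=array([1.30190359e-05, 3.22966935e-04]), eigenvectors=array([[ 0.62896054, -0.77743723],
       [-0.77743723, -0.62896054]]))
```

View pics/crop0.png

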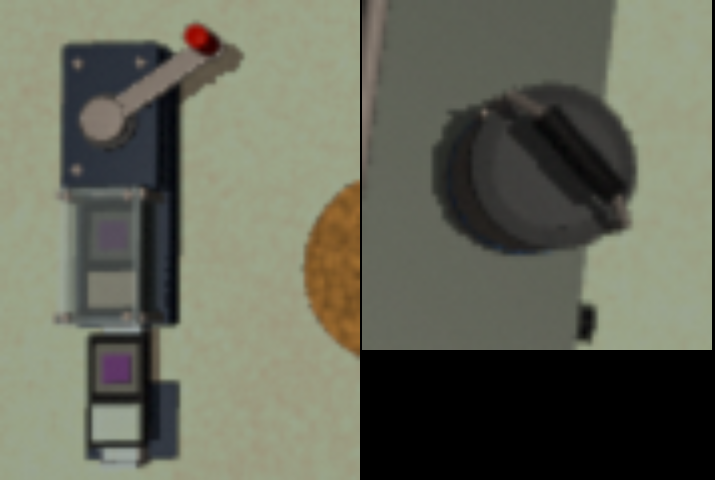

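The crop shows the canister handle running diagonally (crop (540,100)–(620,200)), the lever with its knob home, and c4 on the tongue. The measurements match the given sizes: feeder origin (0.467, 0.267) with yaw 0, pivot (0.550, 0.265), warmer +x at 80°, and mat (0.457, 0.091). I start with the canister.

Call:
apply_moves --targets '[[[0, 0.03, 0.04, 0, 3], [0, 0.06, 0.08, 0, 6], [0, 0.09, 0.12, 0, 9], [0, 0.12, 0.16, 0, 12], [0, 0.15, 0.2, 0, 12.8], [0, 0.18, 0.24, 0, 12.8], [0, 0.21, 0.28, 0, 12.8], [0, 0.24, 0.319, 0, 12.8], [0, 0.24, 0.319, 0, 12.8], [0, 0.24, 0.319, 0, 12.8], [0, 0.24, 0.319, 0, 12.8], [0, 0.24, 0.319, -0.02, 12.8], [0, 0.24, 0.319, -0.04, 12.8], [0, 0.24, 0.319, -0.06, 12.8], [0, 0.24, 0.319, -0.074, 12.8], [0, 0.24, 0.319, -0.074, 12.8], [0, 0.24, 0.319, -0.074, 12.8]]]' --grip_force 30

```text
t: 1.52
tcp_pos: [0.5373, -0.287, 0.148]
tcp_rot: [-0.001, 0.943, 0.334, -0.001]
wrist_force: [0.0, 0.7, 0.2]
finger_gap: 0.0879
grip_force: 0.0
```

Call:
apply_moves --targets '[[[1, 0, 0, 0, 0], [1, 0, 0, 0, 0], [1, 0, 0, 0, 0], [1, 0, 0, 0, 0], [1, 0, 0, 0, 0], [1, 0, 0, 0, 0], [1, 0, 0, 0, 0], [1, 0, 0, 0, 0], [1, 0, 0, 0, 0], [1, 0, 0, 0, 0], [1, 0, 0, 0.02, 0], [1, 0, 0, 0.04, 0], [1, 0, 0, 0.06, 0], [1, 0, 0, 0.06, 0]]]' --grip_force 35

```text
t: 2.68
tcp_pos: [0.5405, -0.2874, 0.2128]
tcp_rot: [0.002, 0.943, 0.334, 0.002]
wrist_force: [0.4, -0.8, -0.3]
finger_gap: 0.0007
grip_force: 0.0
```

Run:
```python
from h import *
f=grab('scene','s1');W=cloud(f);z=W[...,2]
a=f['color'];o=cv2.resize(a[180:340,170:320],None,fx=4,fy=3.5);cv2.imwrite('pics/s1c.png',o[:,:,::-1])
f=grab('top','t1');np.savez('pics/top1.npz',W=cloud(f),c=f['color'])
print(robot.state()['finger_gap'])
```

```text
0.0008313667563194709
```

View pics/s1c.png

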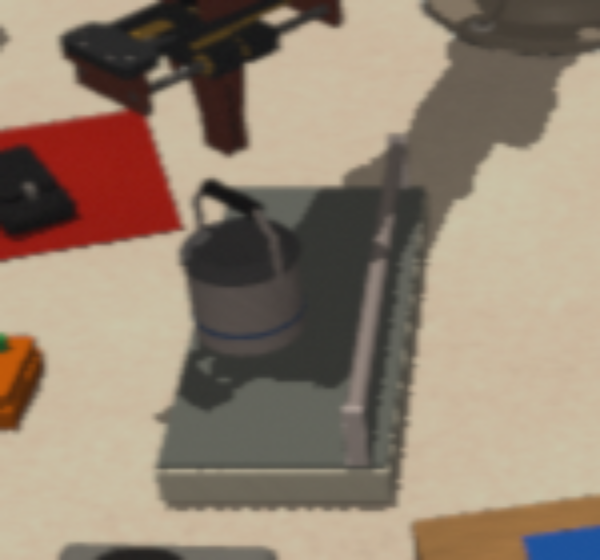

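The crop shows the canister still upright, with its handle at crop (232,198). The closed fingers are up behind it, off the handle. I'll measure the handle from the scene camera now.

```bash
cat > can.py <<'E'
from h import *
import sys
# canister: handle & lid from scene camera; args: approximate u0 u1 v0 v1
def can(f,b,zb):
    W=cloud(f);u0,u1,v0,v1=b;P=W[v0:v1,u0:u1].reshape(-1,3);P=P[~np.isnan(P[:,0])]
    l=P[(P[:,2]>zb+.074)&(P[:,2]<zb+.088)];h=P[(P[:,2]>zb+.118)&(P[:,2]<zb+.14)]
    for n,q in(('lid',l),('hnd',h)):
        if len(q)>8:
            e,v=np.linalg.eigh(np.cov(q[:,:2].T));r=cv2.minAreaRect(q[:,:2].astype(np.float32))
            print(n,len(q),np.round(q.mean(0),4),'rect',np.round(r[0],4),np.round(r[1],3),'axis deg',round(float(np.degrees(np.arctan2(v[1,1],v[0,1]))),1))
if __name__=='__main__':
    f=grab('scene')
    can(f,(205,255,222,290),.042)
E
python3 can.py
python3 - <<'E'
from h import *
z=np.load('pics/top1.npz');W=z['W'];P=W[215:285,395:465].reshape(-1,3);P=P[~np.isnan(P[:,0])]
l=P[(P[:,2]>.115)&(P[:,2]<.13)];print(len(l),cv2.minAreaRect(l[:,:2].astype(np.float32)))
E
```

```text
lid 412 [ 0.5469 -0.29    0.1219] rect [ 0.5434 -0.2883] [0.078 0.077] axis deg -138.1
hnd 90 [ 0.5445 -0.2877  0.1683] rect [ 0.5437 -0.2865] [0.064 0.013] axis deg -139.3
205 ((0.547735333442688, -0.2889631986618042), (0.07278411090373993, 0.05372736603021622), 61.54507827758789)
```

The handle has hardly moved: (0.5437, -0.287), axis 40.7°. The fingers probably just close slowly and I lifted too early, so I'll redo it with more closing time.

Call:
apply_moves --targets '[[[0, 0.005, 0, 0, 1.5], [0, 0.005, 0, 0, 1.5], [0, 0.005, 0, 0, 1.5], [0, 0.005, 0, 0, 1.5], [0, 0.005, 0, 0, 1.5], [0, 0.005, 0, 0, 1.5], [0, 0.005, 0, 0, 1.5], [0, 0.005, 0, 0, 1.5], [0, 0.005, 0, 0, 1.5], [0, 0.005, 0, 0, 1.5], [0, 0.005, 0, 0, 1.5], [0, 0.005, 0, 0, 1.5], [0, 0.005, 0, 0, 1.5], [0, 0.005, 0, 0, 1.5]]]'

```text
t: 4.0
tcp_pos: [0.5433, -0.2865, 0.2087]
tcp_rot: [0.0, 0.938, 0.346, 0.0]
wrist_force: [0.4, 0.6, 1.2]
finger_gap: 0.0869
grip_force: 0.0
```

Call:
apply_moves --targets '[[[0, 0, 0, -0.02, 0], [0, 0, 0, -0.04, 0], [0, 0, 0, -0.06, 0], [0, 0, 0, -0.06, 0], [1, 0, 0, -0.06, 0], [1, 0, 0, -0.06, 0], [1, 0, 0, -0.06, 0], [1, 0, 0, -0.06, 0], [1, 0, 0, -0.06, 0], [1, 0, 0, -0.06, 0], [1, 0, 0, -0.06, 0], [1, 0, 0, -0.06, 0], [1, 0, 0, -0.06, 0], [1, 0, 0, -0.06, 0]]]' --grip_force 35

```text
t: 5.17
tcp_pos: [0.5433, -0.2865, 0.1486]
tcp_rot: [-0.0, 0.938, 0.346, -0.0]
wrist_force: [-0.7, -1.1, -0.5]
finger_gap: 0.0247
grip_force: 0.0
```

Call:
apply_moves --targets '[[[1, 0, 0, 0, 0], [1, 0, 0, 0, 0], [1, 0, 0, 0, 0], [1, 0, 0, 0, 0], [1, 0, 0, 0, 0], [1, 0, 0, 0.015, 0], [1, 0, 0, 0.03, 0], [1, 0, 0, 0.045, 0], [1, 0, 0, 0.06, 0], [1, 0, 0, 0.06, 0]]]'

```text
t: 6.0
tcp_pos: [0.5447, -0.2872, 0.2113]
tcp_rot: [0.002, 0.938, 0.346, 0.002]
wrist_force: [-0.8, -0.9, -2.4]
finger_gap: 0.0131
grip_force: 34.9
```

Call:
apply_moves --targets '[[[1, 0, 0.01, 0.02, 0], [1, -0.006, 0.027, 0.03, 0], [1, -0.012, 0.052, 0.03, 0], [1, -0.018, 0.078, 0.03, 0], [1, -0.024, 0.104, 0.03, 0], [1, -0.03, 0.13, 0.03, 0], [1, -0.036, 0.156, 0.03, 0], [1, -0.042, 0.182, 0.03, 0], [1, -0.048, 0.208, 0.03, 0], [1, -0.054, 0.234, 0.03, 0], [1, -0.06, 0.26, 0.03, 0], [1, -0.066, 0.286, 0.03, 0], [1, -0.072, 0.312, 0.03, 0], [1, -0.078, 0.338, 0.03, 0], [1, -0.084, 0.36, 0.03, 0], [1, -0.086, 0.372, 0.03, 0], [1, -0.086, 0.377, 0.02, 0], [1, -0.086, 0.377, 0, 0], [1, -0.086, 0.377, 0, 0], [1, -0.086, 0.377, 0, 0]]]'

```text
t: 7.67
tcp_pos: [0.4562, 0.0893, 0.207]
tcp_rot: [-0.0, 0.938, 0.346, -0.002]
wrist_force: [0.3, -0.4, -1.6]
finger_gap: 0.0129
grip_force: 34.9
```

Call:
apply_moves --targets '[[[1, 0, 0, -0.02, 0], [1, 0, 0, -0.04, 0], [1, 0, 0, -0.06, 0], [1, 0, 0, -0.075, 0], [1, 0, 0, -0.085, 0], [1, 0, 0, -0.09, 0], [1, 0, 0, -0.094, 0], [1, 0, 0, -0.095, 0], [1, 0, 0, -0.095, 0], [1, 0, 0, -0.095, 0]]]'

```text
t: 8.5
tcp_pos: [0.4579, 0.0906, 0.1144]
tcp_rot: [0.0, 0.938, 0.346, 0.001]
wrist_force: [-1.2, -0.5, -2.1]
finger_gap: 0.0132
grip_force: 34.9
```

Call:
apply_moves --targets '[[[1, 0, 0, -0.001, 0], [1, 0, 0, -0.002, 0], [1, 0, 0, -0.002, 0], [1, 0, 0, -0.002, 0]]]'

```text
t: 8.83
tcp_pos: [0.4583, 0.0906, 0.1125]
tcp_rot: [0.0, 0.938, 0.346, 0.001]
wrist_force: [-0.1, -0.4, 6.4]
finger_gap: 0.0131
grip_force: 34.9
```

Run:
```python
from h import *
import can
print(robot.state()['tcp_pos'])
f=grab('scene','s2');cv2.imwrite('pics/s2c.png',cv2.resize(f['color'][170:310,290:470],None,fx=4,fy=4)[:,:,::-1])
print(proj(f,[.457,.091,.006]))
can.can(f,(325,395,190,265),.006)
```

```text
[0.45834774 0.09060561 0.11248802]
[[360.58950787 249.8984819 ]]
lid 321 [0.4625 0.0856 0.0865] rect [0.4588 0.089 ] [0.076 0.079] axis deg -137.8
hnd 107 [0.4668 0.0921 0.1346] rect [0.4612 0.0878] [0.053 0.035] axis deg 65.3
```

View pics/s2c.png

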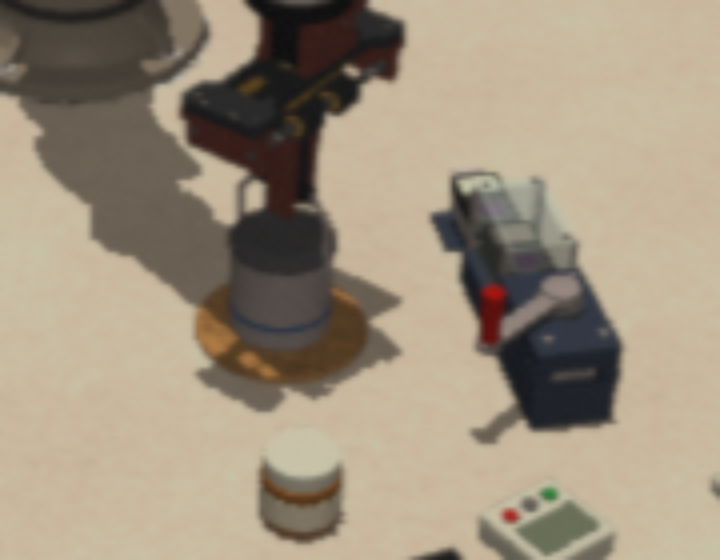

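The canister stands centred on the mat (crop (280,290)) and bears load. I release it and go to c4 on the tongue.

Call:
apply_moves --targets '[[[0.3, 0, 0, 0, 0], [0.3, 0, 0, 0, 0], [0.3, 0, 0, 0, 0], [0.3, 0, 0, 0, 0], [0.3, 0, 0, 0, 0], [0.3, 0, 0, 0, 0], [0.3, 0, 0, 0, 0], [0.3, 0, 0, 0.02, 0], [0.3, 0, 0, 0.05, 0], [0.3, 0, 0, 0.08, 0], [0.3, 0, 0, 0.1, 0], [0.3, -0.012, 0.03, 0.1, -7], [0.3, -0.025, 0.06, 0.1, -14], [0.3, -0.037, 0.09, 0.1, -21], [0.3, -0.05, 0.12, 0.09, -28], [0.3, -0.062, 0.15, 0.06, -35], [0.3, -0.074, 0.176, 0.03, -40.5], [0.3, -0.074, 0.176, 0.01, -40.5], [0.3, -0.074, 0.176, 0.01, -40.5]]]'

```text
t: 10.47
tcp_pos: [0.3788, 0.2675, 0.1171]
tcp_rot: [0.002, 1.0, 0.002, -0.004]
wrist_force: [-0.8, -0.3, -0.9]
finger_gap: 0.0616
grip_force: 0.0
```

Run:
```python
from h import *
import can
s=robot.state();print(np.round(s['tcp_pos'],4),np.round(s['tcp_rot'],3))
f=grab('scene','s3')
can.can(f,(325,395,190,265),.006)
t=grab('top','t3')
o=np.hstack([cv2.resize(f['color'][190:300,380:460],None,fx=4,fy=4),cv2.resize(t['color'][210:320,180:280],None,fx=4,fy=4)]);cv2.imwrite('pics/s3c.png',o[:,:,::-1])
```

```text
[0.3788 0.2675 0.1171] [ 0.002  1.     0.002 -0.004]
lid 346 [0.4612 0.0856 0.0864] rect [0.4558 0.0891] [0.077 0.081] axis deg -153.1
hnd 82 [0.4583 0.0884 0.132 ] rect [0.4554 0.0877] [0.056 0.016] axis deg -139.0
```

View pics/s3c.png

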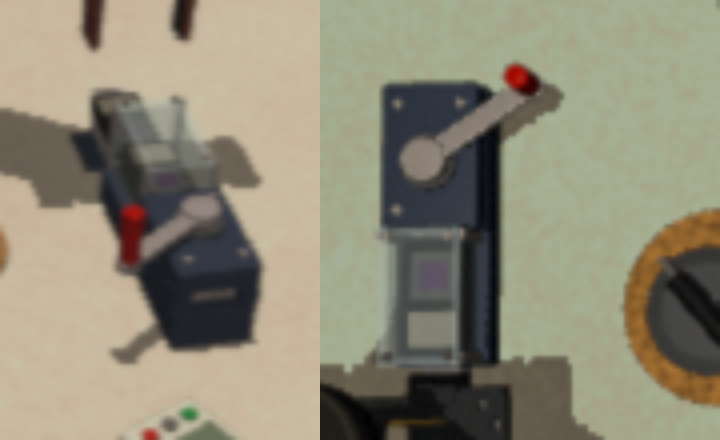

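The canister is fine and the fingers straddle the tongue. Next: descend, close, lift.

Call:
apply_moves --targets '[[[0.3, 0, 0, -0.03, 0], [0.3, 0, 0, -0.06, 0], [0.3, 0, 0, -0.08, 0], [0.3, 0, 0, -0.095, 0], [0.3, 0, 0, -0.095, 0], [1, 0, 0, -0.095, 0], [1, 0, 0, -0.095, 0], [1, 0, 0, -0.095, 0], [1, 0, 0, -0.095, 0], [1, 0, 0, -0.095, 0], [1, 0, 0, -0.095, 0], [1, 0, 0, -0.095, 0]]]' --grip_force 15

```text
t: 11.57
tcp_pos: [0.3844, 0.2668, 0.028]
tcp_rot: [-0.0, 1.0, 0.0, 0.001]
wrist_force: [-0.7, -1.5, 8.0]
finger_gap: 0.038
grip_force: 15.0
```

Call:
apply_moves --targets '[[[1, 0, 0, 0.02, 0], [1, 0, 0, 0.05, 0], [1, 0, 0, 0.09, 0], [1, 0, 0, 0.13, 0], [1, 0, 0, 0.17, 0], [1, 0.015, -0.03, 0.18, 5], [1, 0.03, -0.06, 0.18, 10], [1, 0.045, -0.09, 0.18, 15], [1, 0.06, -0.12, 0.18, 21], [1, 0.078, -0.15, 0.18, 27], [1, 0.094, -0.18, 0.18, 33], [1, 0.11, -0.21, 0.18, 39], [1, 0.126, -0.24, 0.18, 45], [1, 0.142, -0.27, 0.18, 51], [1, 0.158, -0.3, 0.18, 57], [1, 0.174, -0.33, 0.18, 63], [1, 0.19, -0.36, 0.18, 69], [1, 0.206, -0.39, 0.18, 75], [1, 0.222, -0.42, 0.18, 80.2]]]' --grip_force 15

```text
t: 13.15
tcp_pos: [0.6057, -0.1552, 0.2072]
tcp_rot: [0.0, 0.763, 0.646, 0.0]
wrist_force: [-0.0, -0.6, 0.4]
finger_gap: 0.0377
grip_force: 15.0
```

Run:
```python
from h import *
s=robot.state();print(np.round(s['tcp_pos'],4),s['finger_gap'])
z=np.load('pics/top0.npz');W=z['W'];P=W[180:335,370:420].reshape(-1,3);P=P[~np.isnan(P[:,0])]
b=np.radians(80.2);wx=np.array([np.cos(b),np.sin(b)]);wy=np.array([-wx[1],wx[0]])
c=np.array([.5303,-.251])
# rail from several heights in warmer frame
L=np.c_[(P[:,:2]-c)@wx,(P[:,:2]-c)@wy,P[:,2]]
q=L[(L[:,2]>.083)&(abs(L[:,1])<.15)];print('rail top',len(q),np.median(q,0),np.percentile(q[:,0],[5,95]),np.polyfit(q[:,1],q[:,0],1))
r=W[180:335,370:460].reshape(-1,3);r=r[(r[:,2]>.036)&(r[:,2]<.048)];l=np.c_[(r[:,:2]-c)@wx,(r[:,:2]-c)@wy];print(np.nanpercentile(l,[.5,99.5],axis=0))
```

```text
[ 0.6057 -0.1552  0.2072] 0.03765687687024812
rail top 676 [ 0.05383943 -0.00350597  0.08901142] [-0.00079145  0.05963727] [0.01061432 0.04705179]
[[-0.07317057 -0.16919148]
 [ 0.07296096  0.16924556]]
```

Call:
apply_moves --targets '[[[1, 0.015, -0.029, 0, 0], [1, 0.03, -0.058, 0, 0], [1, 0.045, -0.087, -0.02, 0], [1, 0.045, -0.087, -0.06, 0], [1, 0.045, -0.087, -0.09, 0], [1, 0.045, -0.087, -0.107, 0], [1, 0.045, -0.087, -0.107, 0], [1, 0.045, -0.087, -0.107, 0]]]'

```text
t: 13.82
tcp_pos: [0.6498, -0.2403, 0.0994]
tcp_rot: [-0.001, 0.765, 0.644, -0.0]
wrist_force: [0.3, -0.1, 0.7]
finger_gap: 0.0376
grip_force: 15.0
```

Call:
apply_moves --targets '[[[1, 0, 0, 0, 0], [1, 0, 0, -0.005, 0], [1, 0, 0, -0.01, 0], [1, 0, 0, -0.014, 0], [1, 0, 0, -0.018, 0], [1, 0, 0, -0.022, 0], [1, 0, 0, -0.026, 0], [1, 0, 0, -0.03, 0], [1, 0, 0, -0.033, 0], [1, 0, 0, -0.036, 0], [1, 0, 0, -0.038, 0], [1, 0, 0, -0.038, 0]]]' --grip_force 5

```text
t: 14.82
tcp_pos: [0.6502, -0.2406, 0.0611]
tcp_rot: [-0.0, 0.765, 0.644, -0.0]
wrist_force: [-0.3, -0.3, -1.2]
finger_gap: 0.0382
grip_force: 5.0
```

Run:
```python
from h import *
s=robot.state();print(np.round(s['tcp_pos'],4))
f=grab('scene');t=grab('top')
o=np.hstack([cv2.resize(f['color'][200:330,200:300],None,fx=4,fy=4),cv2.resize(t['color'][170:300,370:460],None,fx=4,fy=4)]);cv2.imwrite('pics/s4c.png',o[:,:,::-1])
```

```text
[ 0.6502 -0.2406  0.0611]
```

View pics/s4c.png

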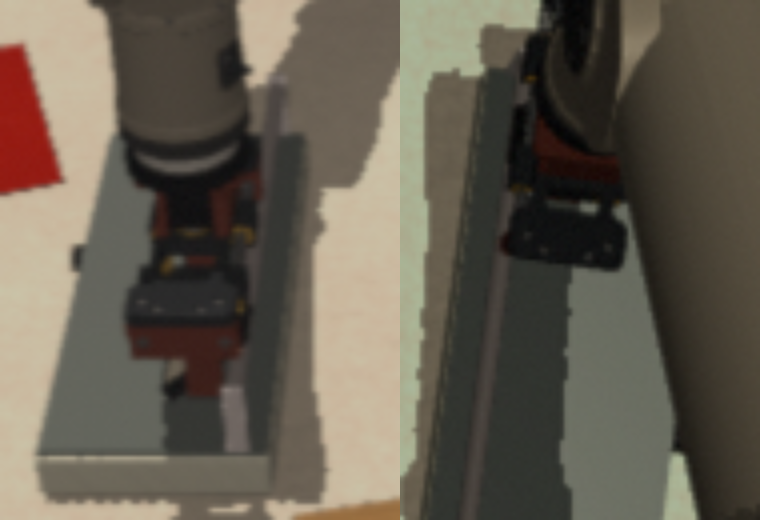

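The slab is tilted in the fingers, with its low end at crop (175,378). I release it, retreat up and go above the lever knob.

Call:
apply_moves --targets '[[[0.3, 0, 0, 0, 0], [0.3, 0, 0, 0, 0], [0.3, 0, 0, 0, 0], [0.3, 0, 0, 0, 0], [0.3, 0, 0, 0.01, 0], [0.3, 0, 0, 0.03, 0], [0.3, 0, 0, 0.06, 0], [0.3, 0, 0, 0.1, 0], [0.3, 0, 0.03, 0.12, 0], [0.3, -0.005, 0.07, 0.12, 0], [0.3, -0.01, 0.11, 0.12, 0], [0.3, -0.015, 0.15, 0.12, 0], [0.3, -0.02, 0.19, 0.12, 0], [0.3, -0.025, 0.23, 0.12, 0], [0.3, -0.03, 0.27, 0.12, 0], [0.3, -0.035, 0.31, 0.12, 0], [0.3, -0.04, 0.35, 0.12, 0], [0.3, -0.05, 0.39, 0.12, 0], [0.3, -0.055, 0.43, 0.12, 0], [0.3, -0.055, 0.44, 0.12, 0]]]'

```text
t: 16.58
tcp_pos: [0.5926, 0.2086, 0.1832]
tcp_rot: [-0.002, 0.762, 0.648, 0.002]
wrist_force: [0.1, 0.8, 1.3]
finger_gap: 0.0612
grip_force: 0.0
```

```bash
cat > chk.py <<'E'
from h import *
import can
b=np.radians(80.2);wx=np.array([np.cos(b),np.sin(b)]);wy=np.array([-wx[1],wx[0]]);c0=np.array([.5303,-.251])
s=robot.state();print(np.round(s['tcp_pos'],4),s['finger_gap'])
f=grab('top');W=cloud(f);P=W[170:345,365:465].reshape(-1,3);P=P[~np.isnan(P[:,0])]
L=np.c_[(P[:,:2]-c0)@wx,(P[:,:2]-c0)@wy,P[:,2]]
for y in(-.117,-.039,.039,.117):
    m=(abs(L[:,1]-y)<.03)&(L[:,0]>-.04)&(L[:,2]>.052)&(L[:,2]<.13)&((L[:,0]<.045)|(L[:,2]>.096));q=L[m]
    if len(q)<25: print(y,'none',len(q));continue
    A=np.c_[q[:,0],q[:,1],np.ones(len(q))];k=np.linalg.lstsq(A,q[:,2],rcond=None)[0]
    print(y,len(q),'mean',np.round(q.mean(0),4),'slope',round(float(np.degrees(np.arctan(np.hypot(k[0],k[1])))),1),'dir',round(float(np.degrees(np.arctan2(k[1],k[0]))),1),'y',np.round(np.percentile(q[:,1],[2,98]),3),'z',np.round(np.percentile(q[:,2],[2,98]),3))
hsv=cv2.cvtColor(f['color'],cv2.COLOR_RGB2HSV);Z=W[...,2]
m=np.zeros((480,640),bool);m[200:270,190:250]=1
m&=(hsv[...,1]>150)&((hsv[...,0]<8)|(hsv[...,0]>172))&(Z>.11)&(Z<.135)
print('knob',m.sum(),np.round(W[m].mean(0),4) if m.any() else '')
f2=grab('scene');can.can(f2,(325,395,190,265),.006)
E
python3 chk.py
```

```text
[0.5926 0.2086 0.1832] 0.06120903637017655
-0.117 280 mean [ 0.0333 -0.1131  0.084 ] slope 46.8 dir -3.6 y [-0.133 -0.096] z [0.054 0.105]
-0.039 none 0
0.039 none 0
0.117 none 0
knob 26 [0.5958 0.1982 0.1231]
lid 344 [0.4612 0.0864 0.0863] rect [0.4586 0.0888] [0.083 0.075] axis deg -154.7
hnd 82 [0.4596 0.0887 0.1323] rect [0.4568 0.0888] [0.057 0.019] axis deg -137.8
```

c4 leans at 47° in its slot and the knob is where expected. I grip the knob and swing it along its arc.

Call:
apply_moves --targets '[[[0.3, 0, 0, -0.03, 0], [0.3, 0, 0, -0.06, 0], [0.3, 0, 0, -0.08, 0], [0.3, 0, 0, -0.089, 0], [0.3, 0, 0, -0.089, 0], [1, 0, 0, -0.089, 0], [1, 0, 0, -0.089, 0], [1, 0, 0, -0.089, 0], [1, 0, 0, -0.089, 0], [1, 0, 0, -0.089, 0], [1, 0, 0, -0.089, 0], [1, 0, 0, -0.089, 0], [1, 0, 0, -0.089, 0], [1, 0, 0, -0.089, 0], [1, 0, 0, -0.089, 0]]]' --grip_force 30

```text
t: 17.93
tcp_pos: [0.5966, 0.1988, 0.093]
tcp_rot: [0.001, 0.765, 0.644, 0.001]
wrist_force: [5.4, -2.5, 0.0]
finger_gap: 0.0158
grip_force: 30.0
```

Call:
apply_moves --targets '[[[1, -0.005, -0.0033, 0, 0], [1, -0.011, -0.0065, 0, 0], [1, -0.0176, -0.0092, 0, 0], [1, -0.0243, -0.0113, 0, 0], [1, -0.0311, -0.0128, 0, 0], [1, -0.038, -0.0137, 0, 0], [1, -0.045, -0.014, 0, 0], [1, -0.052, -0.0137, 0, 0], [1, -0.059, -0.0128, 0, 0], [1, -0.0657, -0.0113, 0, 0], [1, -0.0724, -0.0092, 0, 0], [1, -0.0788, -0.0065, 0, 0], [1, -0.085, -0.0033, 0, 0], [1, -0.09, 0, 0, 0], [1, -0.092, 0.0013, 0, 0], [1, -0.092, 0.0013, 0, 0], [1, -0.092, 0.0013, 0, 0], [1, -0.092, 0.0013, 0, 0]]]'

```text
t: 19.43
tcp_pos: [0.5062, 0.1963, 0.0929]
tcp_rot: [0.003, 0.766, 0.643, -0.0]
wrist_force: [9.0, -10.6, 0.7]
finger_gap: 0.0155
grip_force: 30.0
```

Call:
apply_moves --targets '[[[1, -0.002, 0.002, 0, 0], [1, -0.003, 0.004, 0, 0], [1, -0.003, 0.004, 0, 0], [1, -0.003, 0.004, 0, 0]]]'

```text
t: 19.77
tcp_pos: [0.5061, 0.1964, 0.093]
tcp_rot: [0.005, 0.767, 0.641, -0.0]
wrist_force: [17.5, -18.9, -1.0]
finger_gap: 0.0155
grip_force: 30.0
```

Run:
```python
from h import *
s=robot.state();print(np.round(s['tcp_pos'],4),np.round(s['wrist_force'],1))
f=grab('scene');t=grab('top');W=cloud(t)
P=W[300:345,190:230].reshape(-1,3);q=P[(P[:,2]>.04)&(P[:,2]<.055)];print(len(q), q.mean(0) if len(q) else '', cv2.minAreaRect(q[:,:2].astype(np.float32)) if len(q)>5 else '')
o=np.hstack([cv2.resize(f['color'][190:300,380:460],None,fx=4,fy=4),cv2.resize(t['color'][225:335,180:280],None,fx=4,fy=4)]);cv2.imwrite('pics/s5c.png',o[:,:,::-1])
```

```text
[0.5061 0.1964 0.093 ] [ 17.5 -18.9  -1. ]
0
```

View pics/s5c.png

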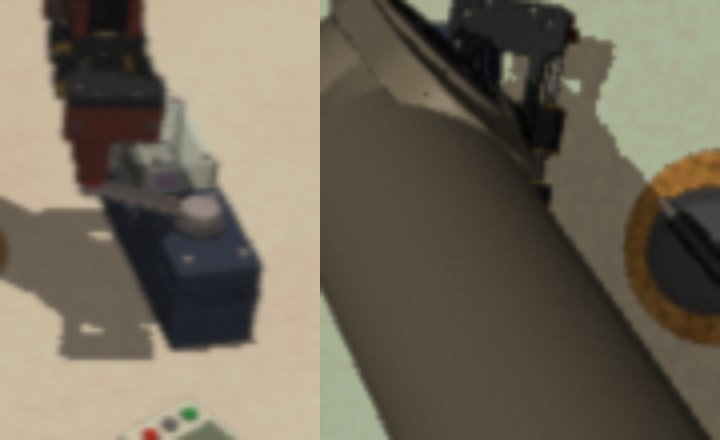

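The lever is hard against its stop. I bring it home along the arc and release.

Call:
apply_moves --targets '[[[1, 0.01, -0.0086, 0, 0], [1, 0.0162, -0.0118, 0, 0], [1, 0.0226, -0.0145, 0, 0], [1, 0.0293, -0.0166, 0, 0], [1, 0.036, -0.0181, 0, 0], [1, 0.043, -0.019, 0, 0], [1, 0.05, -0.0193, 0, 0], [1, 0.057, -0.019, 0, 0], [1, 0.0639, -0.0181, 0, 0], [1, 0.0707, -0.0166, 0, 0], [1, 0.0774, -0.0145, 0, 0], [1, 0.0838, -0.0118, 0, 0], [1, 0.09, -0.0086, 0, 0], [1, 0.095, -0.0053, 0, 0], [1, 0.096, -0.0045, 0, 0], [1, 0.096, -0.0045, 0, 0], [1, 0.096, -0.0045, 0, 0]]]'

```text
t: 21.28
tcp_pos: [0.5962, 0.2029, 0.0928]
tcp_rot: [-0.001, 0.764, 0.645, 0.001]
wrist_force: [-2.2, 4.8, 4.5]
finger_gap: 0.0157
grip_force: 30.0
```

Call:
apply_moves --targets '[[[0.3, 0, 0, 0, 0], [0.3, 0, 0, 0, 0], [0.3, 0, 0, 0, 0], [0.3, 0, 0, 0, 0], [0.3, 0, 0, 0, 0], [0.3, 0, 0, 0, 0], [0.3, 0, 0, 0.03, 0], [0.3, 0, 0, 0.07, 0], [0.3, -0.015, 0.005, 0.1, -7], [0.3, -0.035, 0.01, 0.1, -14], [0.3, -0.055, 0.016, 0.1, -21], [0.3, -0.075, 0.024, 0.1, -28], [0.3, -0.095, 0.032, 0.1, -35], [0.3, -0.115, 0.04, 0.1, -42], [0.3, -0.135, 0.048, 0.1, -49], [0.3, -0.155, 0.056, 0.1, -56], [0.3, -0.175, 0.062, 0.09, -63], [0.3, -0.195, 0.067, 0.07, -70], [0.3, -0.212, 0.067, 0.05, -77], [0.3, -0.212, 0.067, 0.03, -80.2]]]'

```text
t: 22.95
tcp_pos: [0.3812, 0.2675, 0.1222]
tcp_rot: [0.0, 1.0, -0.001, -0.0]
wrist_force: [-0.3, -0.6, 0.3]
finger_gap: 0.0611
grip_force: 0.0
```

```bash
python3 chk.py
python3 - <<'E'
from h import *
f=grab('scene');W=cloud(f);P=W[200:240,390:430].reshape(-1,3);q=P[(P[:,2]>.042)&(P[:,2]<.05)&(P[:,0]<.43)&(P[:,1]>.24)&(P[:,1]<.295)];print(len(q), q.mean(0) if len(q) else '', cv2.minAreaRect(q[:,:2].astype(np.float32)) if len(q)>5 else '')
E
```

```text
[0.3812 0.2675 0.1222] 0.061140184438635926
-0.117 274 mean [ 0.033  -0.1133  0.0841] slope 47.3 dir -2.9 y [-0.133 -0.096] z [0.054 0.106]
-0.039 none 0
0.039 none 0
0.117 none 0
knob 33 [0.5947 0.1997 0.1233]
lid 342 [0.4608 0.0861 0.086 ] rect [0.4578 0.0874] [0.08  0.077] axis deg -156.4
hnd 83 [0.4595 0.0891 0.1322] rect [0.4581 0.0875] [0.06  0.021] axis deg -141.3
48 [0.36123574 0.26003201 0.04570082] ((0.3795661926269531, 0.251381516456604), (0.031732894480228424, 0.0939822643995285), 60.514705657958984)
```

The lever is home and a cartridge has been delivered. I pick it up for slot 2.

Call:
apply_moves --targets '[[[0.3, 0, 0, -0.03, 0], [0.3, 0, 0, -0.06, 0], [0.3, 0, 0, -0.08, 0], [0.3, 0, 0, -0.096, 0], [0.3, 0, 0, -0.096, 0], [1, 0, 0, -0.096, 0], [1, 0, 0, -0.096, 0], [1, 0, 0, -0.096, 0], [1, 0, 0, -0.096, 0], [1, 0, 0, -0.096, 0], [1, 0, 0, -0.096, 0], [1, 0, 0, -0.096, 0]]]' --grip_force 15

```text
t: 24.1
tcp_pos: [0.3853, 0.2678, 0.0279]
tcp_rot: [-0.001, 1.0, 0.0, 0.001]
wrist_force: [-0.5, -1.9, 8.7]
finger_gap: 0.0377
grip_force: 15.0
```

Run:
```python
from h import *
f=grab('scene','s6');W=cloud(f);P=W[195:240,385:430].reshape(-1,3);q=P[(P[:,2]>.042)&(P[:,2]<.05)&(P[:,0]<.43)&(P[:,1]>.24)&(P[:,1]<.295)];print(len(q), np.percentile(q[:,0],[2,98]) if len(q) else '')
print(proj(f,[[.347,.267,.046],[.419,.267,.046]]))
cv2.imwrite('pics/s6c.png',cv2.resize(f['color'][190:260,370:460],None,fx=6,fy=6)[:,:,::-1])
```

```text
27 [0.34101563 0.42500771]
[[408.24419583 212.69946468]
 [415.03662936 225.79516231]]
```

View pics/s6c.png

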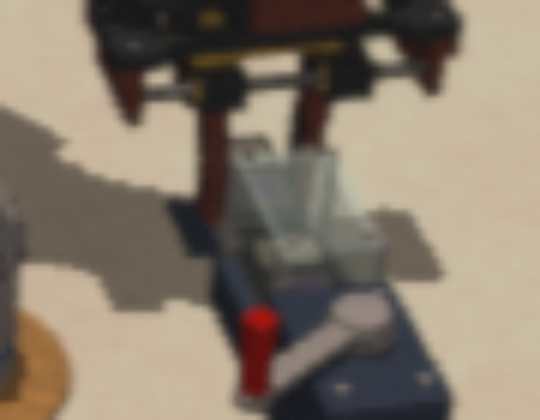

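c1 is between the pads with a 37.7 mm gap, and the lever at crop (260,350) is home. I carry it to slot 2.

Call:
apply_moves --targets '[[[1, 0, 0, 0.02, 0], [1, 0, 0, 0.05, 0], [1, 0, 0, 0.09, 0], [1, 0, 0, 0.13, 0], [1, 0, 0, 0.17, 0], [1, 0.012, -0.03, 0.18, 5], [1, 0.024, -0.062, 0.18, 10], [1, 0.036, -0.094, 0.18, 16], [1, 0.049, -0.127, 0.18, 22], [1, 0.062, -0.16, 0.18, 28], [1, 0.075, -0.194, 0.18, 34], [1, 0.088, -0.228, 0.18, 40], [1, 0.101, -0.262, 0.18, 46], [1, 0.114, -0.296, 0.18, 52], [1, 0.127, -0.33, 0.18, 58], [1, 0.14, -0.364, 0.18, 64], [1, 0.153, -0.398, 0.18, 70], [1, 0.166, -0.432, 0.18, 76], [1, 0.179, -0.466, 0.17, 80.2], [1, 0.1896, -0.4943, 0.14, 80.2]]]'

```text
t: 25.82
tcp_pos: [0.5771, -0.2305, 0.1714]
tcp_rot: [0.004, 0.764, 0.645, 0.002]
wrist_force: [0.1, 0.7, 0.7]
finger_gap: 0.0379
grip_force: 15.0
```

Call:
apply_moves --targets '[[[1, 0, 0, -0.03, 0], [1, 0, 0, -0.06, 0], [1, 0, 0, -0.067, 0], [1, 0, 0, -0.067, 0], [1, 0, 0, -0.067, 0]]]'

```text
t: 26.23
tcp_pos: [0.5743, -0.226, 0.1014]
tcp_rot: [0.0, 0.765, 0.645, 0.0]
wrist_force: [0.3, 0.4, -0.0]
finger_gap: 0.0379
grip_force: 15.0
```

Call:
apply_moves --targets '[[[1, 0, 0, 0, 0], [1, 0, 0, -0.005, 0], [1, 0, 0, -0.01, 0], [1, 0, 0, -0.014, 0], [1, 0, 0, -0.018, 0], [1, 0, 0, -0.022, 0], [1, 0, 0, -0.026, 0], [1, 0, 0, -0.03, 0], [1, 0, 0, -0.033, 0], [1, 0, 0, -0.036, 0], [1, 0, 0, -0.038, 0], [1, 0, 0, -0.038, 0]]]' --grip_force 5

```text
t: 27.23
tcp_pos: [0.5736, -0.2265, 0.0618]
tcp_rot: [-0.0, 0.765, 0.644, -0.0]
wrist_force: [0.8, -0.6, 0.3]
finger_gap: 0.0376
grip_force: 5.0
```

Call:
apply_moves --targets '[[[0.3, 0, 0, 0, 0], [0.3, 0, 0, 0, 0], [0.3, 0, 0, 0, 0], [0.3, 0, 0, 0, 0], [0.3, 0, 0, 0.01, 0], [0.3, 0, 0, 0.03, 0], [0.3, 0, 0, 0.06, 0], [0.3, 0, 0, 0.1, 0], [0.3, 0, 0.03, 0.12, 0], [0.3, 0.002, 0.07, 0.12, 0], [0.3, 0.004, 0.11, 0.12, 0], [0.3, 0.006, 0.15, 0.12, 0], [0.3, 0.008, 0.19, 0.12, 0], [0.3, 0.01, 0.23, 0.12, 0], [0.3, 0.012, 0.27, 0.12, 0], [0.3, 0.014, 0.31, 0.12, 0], [0.3, 0.016, 0.35, 0.12, 0], [0.3, 0.02, 0.39, 0.12, 0], [0.3, 0.0214, 0.4265, 0.12, 0], [0.3, 0.0214, 0.4265, 0.12, 0]]]'

```text
t: 28.9
tcp_pos: [0.5934, 0.2108, 0.1835]
tcp_rot: [-0.002, 0.761, 0.649, 0.002]
wrist_force: [-0.3, 1.3, 0.6]
finger_gap: 0.0613
grip_force: 0.0
```

```bash
python3 chk.py
```

```text
[0.5934 0.2108 0.1835] 0.061270801684713445
-0.117 280 mean [ 0.0331 -0.1132  0.0841] slope 47.1 dir -3.3 y [-0.133 -0.096] z [0.053 0.106]
-0.039 288 mean [ 0.0323 -0.036   0.0837] slope 45.9 dir -2.7 y [-0.055 -0.018] z [0.053 0.105]
0.039 none 0
0.117 none 0
knob 35 [0.5947 0.1993 0.1232]
lid 356 [0.489  0.0701 0.0861] rect [0.4844 0.0735] [0.081 0.076] axis deg -151.0
hnd 88 [0.4872 0.0726 0.1326] rect [0.4863 0.0713] [0.058 0.02 ] axis deg -139.0
```

c1 leans well at 46°. The canister has been knocked to (0.486, 0.072), which I'll mend after the cartridges. Second lever stroke.

Call:
apply_moves --targets '[[[0.3, 0, 0, -0.03, 0], [0.3, 0, 0, -0.06, 0], [0.3, 0, 0, -0.08, 0], [0.3, 0, 0, -0.089, 0], [0.3, 0, 0, -0.089, 0], [1, 0, 0, -0.089, 0], [1, 0, 0, -0.089, 0], [1, 0, 0, -0.089, 0], [1, 0, 0, -0.089, 0], [1, 0, 0, -0.089, 0], [1, 0, 0, -0.089, 0], [1, 0, 0, -0.089, 0], [1, 0, 0, -0.089, 0], [1, 0, 0, -0.089, 0], [1, 0, 0, -0.089, 0]]]' --grip_force 30

```text
t: 30.25
tcp_pos: [0.5966, 0.1993, 0.0937]
tcp_rot: [0.001, 0.765, 0.644, 0.001]
wrist_force: [5.1, -1.6, 0.0]
finger_gap: 0.0155
grip_force: 30.0
```

Call:
apply_moves --targets '[[[1, -0.005, -0.0033, 0, 0], [1, -0.011, -0.0065, 0, 0], [1, -0.0176, -0.0092, 0, 0], [1, -0.0243, -0.0113, 0, 0], [1, -0.0311, -0.0128, 0, 0], [1, -0.038, -0.0137, 0, 0], [1, -0.045, -0.014, 0, 0], [1, -0.052, -0.0137, 0, 0], [1, -0.059, -0.0128, 0, 0], [1, -0.0657, -0.0113, 0, 0], [1, -0.0724, -0.0092, 0, 0], [1, -0.0788, -0.0065, 0, 0], [1, -0.085, -0.0033, 0, 0], [1, -0.09, 0, 0, 0], [1, -0.092, 0.0013, 0, 0], [1, -0.094, 0.003, 0, 0], [1, -0.094, 0.003, 0, 0], [1, -0.094, 0.003, 0, 0]]]'

```text
t: 31.75
tcp_pos: [0.5062, 0.1966, 0.0937]
tcp_rot: [0.004, 0.767, 0.642, 0.001]
wrist_force: [15.6, -14.7, -4.2]
finger_gap: 0.0154
grip_force: 30.0
```

Call:
apply_moves --targets '[[[1, 0.009, -0.0063, 0, 0], [1, 0.0152, -0.0095, 0, 0], [1, 0.0216, -0.0122, 0, 0], [1, 0.0283, -0.0143, 0, 0], [1, 0.035, -0.0158, 0, 0], [1, 0.042, -0.0167, 0, 0], [1, 0.049, -0.017, 0, 0], [1, 0.056, -0.0167, 0, 0], [1, 0.0629, -0.0158, 0, 0], [1, 0.0697, -0.0143, 0, 0], [1, 0.0764, -0.0122, 0, 0], [1, 0.0828, -0.0095, 0, 0], [1, 0.089, -0.0063, 0, 0], [1, 0.094, -0.003, 0, 0], [1, 0.095, -0.0023, 0, 0], [1, 0.095, -0.0023, 0, 0], [1, 0.095, -0.0023, 0, 0]]]'

```text
t: 33.17
tcp_pos: [0.5958, 0.203, 0.0935]
tcp_rot: [-0.001, 0.764, 0.645, 0.0]
wrist_force: [-1.5, 2.0, 5.4]
finger_gap: 0.0153
grip_force: 30.0
```

Call:
apply_moves --targets '[[[0.3, 0, 0, 0, 0], [0.3, 0, 0, 0, 0], [0.3, 0, 0, 0, 0], [0.3, 0, 0, 0, 0], [0.3, 0, 0, 0, 0], [0.3, 0, 0, 0, 0], [0.3, 0, 0, 0.03, 0], [0.3, 0, 0, 0.07, 0], [0.3, -0.015, 0.005, 0.1, -7], [0.3, -0.035, 0.01, 0.1, -14], [0.3, -0.055, 0.016, 0.1, -21], [0.3, -0.075, 0.024, 0.1, -28], [0.3, -0.095, 0.032, 0.1, -35], [0.3, -0.115, 0.04, 0.1, -42], [0.3, -0.135, 0.048, 0.1, -49], [0.3, -0.155, 0.056, 0.1, -56], [0.3, -0.175, 0.062, 0.09, -63], [0.3, -0.195, 0.067, 0.07, -70], [0.3, -0.212, 0.067, 0.05, -77], [0.3, -0.212, 0.067, 0.03, -80.2]]]'

```text
t: 34.83
tcp_pos: [0.3808, 0.2681, 0.1228]
tcp_rot: [0.0, 1.0, -0.001, -0.001]
wrist_force: [0.3, -0.9, 0.6]
finger_gap: 0.0617
grip_force: 0.0
```

Call:
apply_moves --targets '[[[0.3, 0, 0, -0.03, 0], [0.3, 0, 0, -0.06, 0], [0.3, 0, 0, -0.08, 0], [0.3, 0, 0, -0.096, 0], [0.3, 0, 0, -0.096, 0], [1, 0, 0, -0.096, 0], [1, 0, 0, -0.096, 0], [1, 0, 0, -0.096, 0], [1, 0, 0, -0.096, 0], [1, 0, 0, -0.096, 0], [1, 0, 0, -0.096, 0], [1, 0, 0, -0.096, 0]]]' --grip_force 15

```text
t: 35.83
tcp_pos: [0.3848, 0.2682, 0.0284]
tcp_rot: [-0.001, 1.0, 0.0, 0.001]
wrist_force: [-1.3, -0.2, 7.6]
finger_gap: 0.0378
grip_force: 15.0
```

```bash
python3 chk.py
```

```text
[0.3848 0.2682 0.0284] 0.03779296201822561
-0.117 280 mean [ 0.0332 -0.1134  0.0841] slope 47.0 dir -2.3 y [-0.133 -0.096] z [0.053 0.106]
-0.039 284 mean [ 0.0321 -0.036   0.0838] slope 46.0 dir -1.4 y [-0.055 -0.018] z [0.054 0.105]
0.039 none 0
0.117 none 0
knob 33 [0.5948 0.1996 0.1233]
lid 358 [0.4888 0.07   0.086 ] rect [0.4853 0.0726] [0.078 0.079] axis deg -146.9
hnd 132 [0.4591 0.1118 0.1341] rect [0.4365 0.135 ] [0.062 0.18 ] axis deg 126.8
```

Gripped. Carry to slot 3.

Call:
apply_moves --targets '[[[1, 0, 0, 0.02, 0], [1, 0, 0, 0.05, 0], [1, 0, 0, 0.09, 0], [1, 0, 0, 0.13, 0], [1, 0, 0, 0.17, 0], [1, 0.015, -0.03, 0.18, 5], [1, 0.03, -0.062, 0.18, 10], [1, 0.045, -0.094, 0.18, 16], [1, 0.058, -0.127, 0.18, 22], [1, 0.07, -0.16, 0.18, 28], [1, 0.08, -0.194, 0.18, 34], [1, 0.085, -0.228, 0.18, 40], [1, 0.09, -0.262, 0.18, 46], [1, 0.095, -0.296, 0.18, 52], [1, 0.1, -0.33, 0.18, 58], [1, 0.105, -0.364, 0.18, 64], [1, 0.11, -0.398, 0.18, 70], [1, 0.113, -0.432, 0.18, 76], [1, 0.113, -0.46, 0.17, 80.2], [1, 0.113, -0.482, 0.14, 80.2]]]'

```text
t: 37.6
tcp_pos: [0.4998, -0.2182, 0.1709]
tcp_rot: [0.004, 0.764, 0.645, 0.002]
wrist_force: [0.0, -0.0, -0.6]
finger_gap: 0.0379
grip_force: 15.0
```

Call:
apply_moves --targets '[[[1, 0, 0, -0.03, 0], [1, 0, 0, -0.06, 0], [1, 0, 0, -0.067, 0], [1, 0, 0, -0.067, 0], [1, 0, 0, -0.067, 0]]]'

```text
t: 38.02
tcp_pos: [0.4976, -0.214, 0.1012]
tcp_rot: [0.0, 0.765, 0.645, 0.0]
wrist_force: [0.5, 0.5, 0.3]
finger_gap: 0.0376
grip_force: 15.0
```

Call:
apply_moves --targets '[[[1, 0, 0, 0, 0], [1, 0, 0, -0.005, 0], [1, 0, 0, -0.01, 0], [1, 0, 0, -0.014, 0], [1, 0, 0, -0.018, 0], [1, 0, 0, -0.022, 0], [1, 0, 0, -0.026, 0], [1, 0, 0, -0.03, 0], [1, 0, 0, -0.033, 0], [1, 0, 0, -0.036, 0], [1, 0, 0, -0.038, 0], [1, 0, 0, -0.038, 0]]]' --grip_force 5

```text
t: 39.02
tcp_pos: [0.4969, -0.2142, 0.0618]
tcp_rot: [-0.0, 0.765, 0.644, -0.0]
wrist_force: [0.4, 0.5, -0.5]
finger_gap: 0.0382
grip_force: 5.0
```

Call:
apply_moves --targets '[[[0.3, 0, 0, 0, 0], [0.3, 0, 0, 0, 0], [0.3, 0, 0, 0, 0], [0.3, 0, 0, 0, 0], [0.3, 0, 0, 0.01, 0], [0.3, 0, 0, 0.03, 0], [0.3, 0, 0, 0.06, 0], [0.3, 0, 0, 0.1, 0], [0.3, 0.007, 0.03, 0.12, 0], [0.3, 0.016, 0.07, 0.12, 0], [0.3, 0.026, 0.11, 0.12, 0], [0.3, 0.035, 0.15, 0.12, 0], [0.3, 0.045, 0.19, 0.12, 0], [0.3, 0.055, 0.23, 0.12, 0], [0.3, 0.065, 0.27, 0.12, 0], [0.3, 0.074, 0.31, 0.12, 0], [0.3, 0.084, 0.35, 0.12, 0], [0.3, 0.093, 0.39, 0.12, 0], [0.3, 0.098, 0.4135, 0.12, 0], [0.3, 0.098, 0.4135, 0.12, 0]]]'

```text
t: 40.68
tcp_pos: [0.5946, 0.2074, 0.183]
tcp_rot: [-0.001, 0.762, 0.648, 0.002]
wrist_force: [-0.3, 1.2, -0.1]
finger_gap: 0.0616
grip_force: 0.0
```

```bash
python3 chk.py;  python3 - <<'E'
from h import *
f=grab('scene');t=grab('top')
o=np.hstack([cv2.resize(f['color'][200:280,390:460],None,fx=5,fy=5),cv2.resize(t['color'][225:325,185:255],None,fx=4,fy=4)]);cv2.imwrite('pics/s7c.png',o[:,:,::-1])
E
```

```text
[0.5946 0.2074 0.183 ] 0.061577697547756924
-0.117 280 mean [ 0.0336 -0.1131  0.0843] slope 46.7 dir -2.9 y [-0.133 -0.096] z [0.054 0.106]
-0.039 285 mean [ 0.0319 -0.0361  0.0834] slope 46.0 dir -2.7 y [-0.055 -0.018] z [0.053 0.105]
0.039 284 mean [0.032  0.0409 0.0838] slope 45.5 dir -0.9 y [0.022 0.059] z [0.054 0.104]
0.117 none 0
knob 34 [0.5949 0.1994 0.1234]
lid 364 [0.4896 0.0705 0.0861] rect [0.4839 0.0738] [0.084 0.079] axis deg -154.4
hnd 87 [0.488  0.0729 0.1329] rect [0.4869 0.073 ] [0.06  0.018] axis deg -139.9
```

View pics/s7c.png

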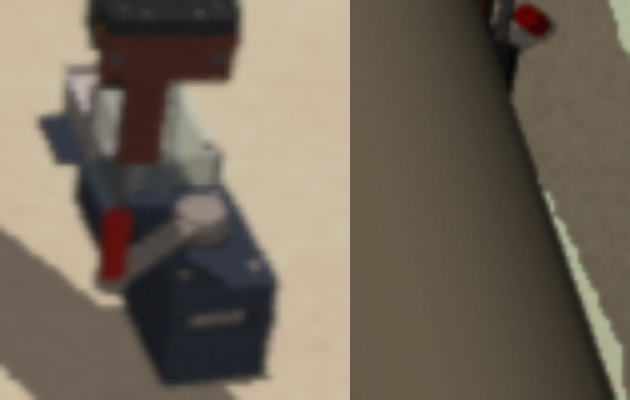

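That view is inconclusive on what remains in the magazine. I move to the canister to re-place it, which clears the view.

Call:
apply_moves --targets '[[[0.3, -0.02, -0.02, 0.01, -7], [0.3, -0.04, -0.045, 0.01, -14], [0.3, -0.06, -0.07, 0.01, -21], [0.3, -0.08, -0.095, 0.01, -28], [0.3, -0.1, -0.115, 0.01, -35], [0.3, -0.1085, -0.127, 0.01, -40.1], [0.3, -0.1085, -0.127, 0.01, -40.1], [0.3, -0.1085, -0.127, 0.01, -40.1], [0.3, -0.1085, -0.127, 0.01, -40.1]]]'

```text
t: 41.63
tcp_pos: [0.4873, 0.0723, 0.1928]
tcp_rot: [-0.0, 0.939, 0.344, 0.001]
wrist_force: [0.6, 0.5, -0.0]
finger_gap: 0.0613
grip_force: 0.0
```

Run:
```python
from h import *
print(robot.state()['tcp_pos'])
f=grab('scene');t=grab('top')
o=np.hstack([cv2.resize(f['color'][200:280,390:460],None,fx=5,fy=5),cv2.resize(t['color'][225:325,185:255],None,fx=4,fy=4)]);cv2.imwrite('pics/s8c.png',o[:,:,::-1])
```

```text
[0.48730318 0.07229014 0.19282189]
```

View pics/s8c.png

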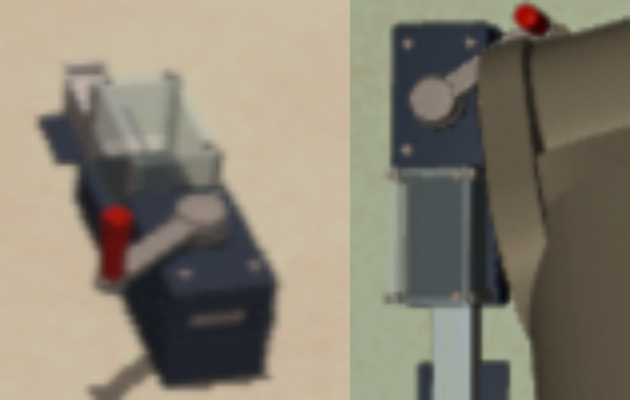

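The magazine at crop (430,235) and the tongue at crop (455,340) are both empty, so all three cartridges are placed. Now I re-place the canister.

Call:
apply_moves --targets '[[[0.3, 0, 0, -0.03, 0], [0.3, 0, 0, -0.06, 0], [0.3, 0, 0, -0.078, 0], [0.3, 0, 0, -0.079, 0], [0.3, 0, 0, -0.079, 0], [1, 0, 0, -0.079, 0], [1, 0, 0, -0.079, 0], [1, 0, 0, -0.079, 0], [1, 0, 0, -0.079, 0], [1, 0, 0, -0.079, 0], [1, 0, 0, -0.079, 0], [1, 0, 0, -0.079, 0], [1, 0, 0, -0.079, 0], [1, 0, 0, -0.079, 0], [1, 0, 0, -0.079, 0], [1, 0, 0, -0.079, 0]]]' --grip_force 35

```text
t: 43.07
tcp_pos: [0.4867, 0.0725, 0.1134]
tcp_rot: [-0.0, 0.939, 0.343, 0.0]
wrist_force: [-0.8, 0.4, 2.6]
finger_gap: 0.0129
grip_force: 35.0
```

Call:
apply_moves --targets '[[[1, 0, 0, 0.01, 0], [1, 0, 0, 0.02, 0], [1, -0.01, 0.006, 0.02, 0], [1, -0.02, 0.012, 0.02, 0], [1, -0.03, 0.0185, 0.02, 0], [1, -0.03, 0.0185, 0.02, 0], [1, -0.03, 0.0185, 0.012, 0], [1, -0.03, 0.0185, 0.006, 0], [1, -0.03, 0.0185, 0.002, 0], [1, -0.03, 0.0185, 0, 0], [1, -0.03, 0.0185, -0.001, 0], [1, -0.03, 0.0185, -0.001, 0], [1, -0.03, 0.0185, -0.001, 0]]]'

```text
t: 44.15
tcp_pos: [0.4577, 0.0914, 0.1134]
tcp_rot: [-0.0, 0.939, 0.343, 0.001]
wrist_force: [-4.4, 1.5, 15.2]
finger_gap: 0.0131
grip_force: 35.0
```

Call:
apply_moves --targets '[[[1, 0, 0, 0.001, 0], [1, 0, 0, 0.001, 0], [0.3, 0, 0, 0.001, 0], [0.3, 0, 0, 0.001, 0], [0.3, 0, 0, 0.001, 0], [0.3, 0, 0, 0.001, 0], [0.3, 0, 0, 0.001, 0], [0.3, 0, 0, 0.001, 0], [0.3, 0, 0, 0.001, 0], [0.3, 0, 0, 0.03, 0], [0.3, 0, 0, 0.06, 0], [0.3, 0, 0, 0.1, 0], [0.3, 0, -0.04, 0.12, 0], [0.3, 0.02, -0.08, 0.12, 0], [0.3, 0.02, -0.1, 0.12, 0], [0.3, 0.02, -0.1, 0.12, 0], [0.3, 0.02, -0.1, 0.12, 0]]]'

```text
t: 45.57
tcp_pos: [0.4765, -0.0105, 0.2323]
tcp_rot: [0.0, 0.94, 0.341, 0.0]
wrist_force: [0.3, 1.0, -0.5]
finger_gap: 0.0616
grip_force: 0.0
```

```bash
python3 chk.py;  python3 - <<'E'
from h import *
f=grab('scene','final');grab('top','finalt')
E
```

```text
[ 0.4765 -0.0105  0.2323] 0.06163991824947584
-0.117 278 mean [ 0.0336 -0.1133  0.0844] slope 46.6 dir -3.2 y [-0.133 -0.096] z [0.055 0.106]
-0.039 288 mean [ 0.032  -0.036   0.0837] slope 45.9 dir -3.5 y [-0.055 -0.018] z [0.054 0.105]
0.039 286 mean [0.0319 0.041  0.0839] slope 45.6 dir -0.9 y [0.022 0.059] z [0.054 0.106]
0.117 none 0
knob 33 [0.5947 0.1997 0.1233]
lid 343 [0.4602 0.088  0.0863] rect [0.4573 0.0904] [0.078 0.083] axis deg -168.2
hnd 85 [0.4577 0.0914 0.1322] rect [0.4569 0.0928] [0.068 0.019] axis deg -140.6
```

View pics/final.png

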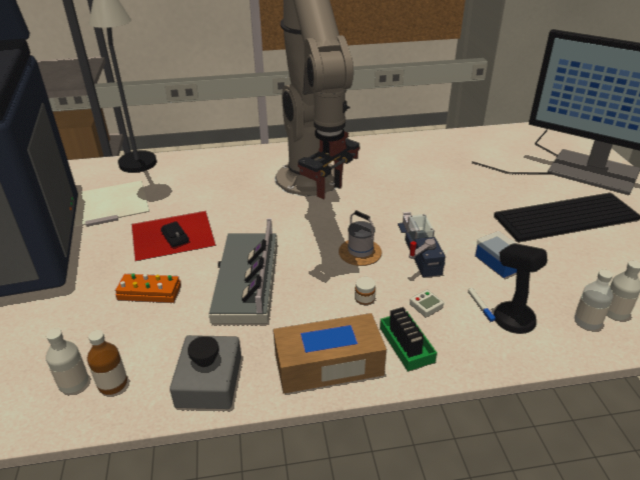

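The final picture shows three cartridges leaning on the rail (about (255,270)), the canister centred on the mat (361,240), the lever home, and the other items where they were. I'm handing in.

```bash
python3 -c "
from rig import robot;print(robot.sign_off())"
```

```text
the job is handed in; nothing more can be done
None
```

I handed the job in at about 46 s: the canister is upright on the mat (re-placed after being knocked aside), all three cartridges present lean at about 46° on the rail, the magazine and tongue are empty, the lever is home and the gripper is clear; sign-off returned no verdict.

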